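Clear the quench tank's grate and close its lid to the notch

ROBOT

A 6-joint arm with a two-finger parallel gripper is mounted at the origin on the work surface. World frame = base frame: x ahead of the robot, y to its left, z up, the work surface at z = 0. Lengths are in m, angles in rad, forces in N, time in s.
With the tool pointing down it reaches from about 0.35 to 0.975 m from the base axis. Payload 4.9 kg.
Tool frame: the origin (TCP) lies at the very end of the fingers, on their centre line; the grasp point (between the pads) lies 19 mm behind it; z points along the fingers, x is the direction in which the jaws open and shut, and the axes are right-handed (so a half turn about z gives the same grasp; the last joint's range is limited). The gripper opens to 85 mm and grips with 20 to 120 N. Pads are 22 mm wide; open, the fingers measure 114 mm over their backs; the gripper's body (76 mm by 85 mm) begins 54 mm behind the grasp point. The pads swing forward as they close: fully open they stand 13 mm farther back than shut.
Start: joints at [1.018, 0.053, 1.613, -0, 1.476, -0.119], TCP at [0.263, 0.567, 0.231] pointing down, gripper open.
Joint ranges: [-3.01, 3.01], [-1.01, 2.22], [0.06, 2.58], [-1.02, 4.17], [0.09, 2.62], [-3.14, 3.14]. Speed limits (rad/s): [2.57, 2.57, 3.14, 3.14, 3.14, 3.14].

INTERFACE

Orientations are given as a unit quaternion [w, x, y, z].
In Python, from plant import * gives the robot as it stands.
- The arm moves only by the shell command python3 -m inch 'ROWS'. ROWS is text: rows parted by semicolons, each of 7 numbers parted by spaces: the shift along the tool's x, y, z in m, then the turn, a rotation vector about the tool's x, y, z in rad, then the closure, from 0 (fully open) to 1 (shut). A call has 1 to 10 rows; each row shifts and turns the commanded pose from where the row before left it, along the tool's axes as they then stand; what a row does not reach is not made up. A row lasts 1/12 s, in which the tool goes at most 41.7 mm and 7.16 degrees, less where a joint would pass 70% of its speed; a pose out of reach is approached as far as the arm can. A call with a gripper value outside its range is refused whole. The fingers move at their own pace and stop on an object; the grip force is fixed at half the most. Time passes only in rows, so rows that do not move let the fingers close. It gives the time, the measured TCP pose, the force and the opening at its end, in the units of the state.
- state(): the state, without advancing time (a new reading comes with each control period).
- grab_frame(name): name is "scene" or "top" or "wrist"; returns the picture (400x640x3 uint8, blue, green, red); there is no depth.
- camera_info(name): a dict with "vertical_fov" (degrees; the focal length in pixels is half the picture's height over the tangent of half this angle, whatever the lens; pixels are square), "cx", "cy" (the principal point, pixels), "origin" and "rotation" of the camera in the world. Camera axes: x right, y down, z forward; pixel columns grow to the right and rows downward; lengths in m; the calibration is good to about 2 mm. A picture is of the moment at which its call begins: read the wrist's pose just before it. camera_info takes no time and is no camera call; for the wrist camera it gives the pose at the moment of the call.
- job_done(): hands the job in, once; it reports no verdict.
The state is a dict: "time": time; "joint_pos": joint angles; "joint_vel": joint speeds; "joint_efforts": joint torques, N m; "tool_pos": TCP position; "tool_rot": TCP orientation; "contact_force": force on the tool from outside, world axes, zero at the start; "ft_torque": the same for the moment, N m; "gripper_width": opening from 0.0 (shut) to 1.0 (fully open).
Only numpy, scipy, OpenCV 4.12 (cv2) and the standard library are available. Lean on these libraries where they do the work, as an engineer would, in place of code of your own. Each camera call takes 0.05 s, during which the arm holds its last target.

TASK

Lift the handled canister off the grate of the quench tank, keeping it upright, and set it down, not dropped, standing in the middle of the rubber mat. Then take the knob of the tank's sliding lid and slide the lid over the grate until you feel its spring ball click into the notch of the bar, without running on past the notch. Finish while still gripping the knob, holding the lid at the notch, with the canister left standing on the mat and the other things on the bench undisturbed.

Things in the scene. Friction and masses are not known exactly. Their poses are not given: they have to be found in the camera images.
- tank: Grey steel quench tank fixed to the bench, 180 mm wide (its x) by 410 mm long (its y), walls' top 58 mm above the bench. Origin: centre of its underside, on the bench; its y axis runs lengthwise, and the lid closes towards +y. The -y half is a closed deck; the +y half is an open mouth 140 mm wide (x) and 187 mm long (y 0 to 187 mm) with a steel grate whose top is 50 mm above the bench. Place and heading vary.
- canister: Closed steel canister, 90 mm diameter (94 mm at the rim of its lid, 75 to 83 mm up), 86 mm high, about 0.4 to 0.7 kg, at first standing on the grate, in the lid's way. Origin: centre of its underside; z up along its axis.
- canister_handle (a point): Middle of the canister's fixed arched handle, 130 mm above its underside: a straight round bar 12 mm thick and 64 mm long that runs along this frame's y axis, with 38 mm free height under it. Pinch it across (closing along this frame's x axis) from above.
- mat: Black square rubber mat fixed to the bench, 180 by 180 mm, 4 mm thick, to the left or the right of the tank. Origin: centre of its underside (bench level), x and y along its sides.
- lid_slide (a joint): How far the lid has slid along the tank's +y from its parked end, in m (0 to 0.215; it starts at 0 to 0.04). The lid's centre is at the tank's y = -115 mm + this value. It rubs with about 2 to 3 N in all and stays where it is left.
- knob_grip (a point): Point to grip on the lid's knob: a plain upright round post, 22 mm diameter, its top 50 mm above the lid's top face (114 mm above the bench), with a 34 mm disc 4 mm high at its foot. This point lies on its axis, 30 mm above the lid's top face, 94 mm above the bench. The knob is fixed to the lid.
- lid: The sliding lid with its knob: a flat steel plate 122 mm (x) by 170 mm (y) by 4 mm, axes as the tank's. Origin: on the underside, 60 mm above the bench, halfway along its length; the plate reaches from x = -66 to +56 mm.
- lid_ball (a point): Centre of the 16 mm steel spring ball in the far (+x of the tank) edge of the lid, with the ball pressed in as it rides on the bar. It moves with the lid and has the same y along the tank as the knob's axis. The ball is sprung outwards against the bar with about 9 N and 2 mm of travel.
- notch (a point): Middle of the notch's mouth in the bar's inner face, at the height of the ball's centre; its y axis is the tank's y axis. The ball is in the notch when lid_ball has the same y as this point, in this frame. When the ball starts to drop in (about 5 mm before) the lid is drawn on towards the notch with a few N; to push it out again takes about 6 to 8 N along the rail in all.
- bar: Steel bar, 12 mm wide, 16 mm high and 295 mm long, clamped on top of the tank's far (+x) wall along the lid; its inner face has one square notch, 10 mm wide along the rail, that shows as a gap from above. Where it is clamped along the tank varies. Origin: underside of the bar, below the notch.
- tray: Bystander: open blue steel tray, 160 by 200 by 35 mm, fixed, on the other side of the tank from the mat. Origin: centre of its underside.
- punch_a: Bystander: square steel punch blank, 16 x 130 x 16 mm, lying in the tray.
- punch_b: Bystander: square steel punch blank, 20 x 100 x 20 mm, lying in the tray.
- hammer: Bystander: hammer, 240 mm long, lying between the tank and the robot. Origin: underside, middle of its length.
- wrench: Bystander: wrench, 180 mm long, lying between the tank and the robot.
- brush: Bystander: brush, 200 mm long, lying beyond the tank to the left.
- blade: Bystander: knife with a wooden handle, about 330 mm long, lying beyond the tank.
- jar: Bystander: jar, 60 mm diameter, 75 mm high, standing beyond the tank to the right.
Mind the look-alikes: they are no part of the job. Several things have the shape of the canister; the one meant has the colours described above.

How it is judged:
By the outcome, as a careful person would: the job done as asked, in the order asked, and still so for the second after the job is handed in, while the arm keeps its last pose, push and grip.
It also fails if it takes over 58 s, if anything falls off the work surface, if the arm or the gripper's body presses on something with over 40 N, if the wrist force passes 120 N, or if a joint passes its speed limit or range.

## Working session

There is one attempt and no reset: what is moved stays moved. The work goes in short steps, Python scripts to look and compute and a shell command to move; the robot and the scene stay as the last step left them, time stands still between calls to the robot, and variables do not carry over. Pictures are saved under pics/ and viewed, and the job is handed in when it is done.

```bash
ls; mkdir -p pics; python3 - <<'E'
from plant import *
import cv2
s=state(); print(s)
for n in("scene","top","wrist"):
    i=camera_info(n); print(n,i)
    cv2.imwrite(f"pics/{n}0.png",grab_frame(n))
E
```

```text
pics
{'time': 0.0, 'joint_pos': array([ 1.01801275e+00,  5.33667203e-02,  1.61432036e+00,  3.14863168e-05,
        1.47602157e+00, -1.18997660e-01]), 'joint_vel': array([ 0.00049344,  0.00051184,  0.0008652 ,  0.00038426,  0.00046706,
       -0.00025637]), 'joint_efforts': array([ 8.88359336e-04, -3.93710303e+01, -3.70160866e+01, -1.35080331e-04,
        7.36505346e-03,  8.14101895e-06]), 'tool_pos': array([0.26234534, 0.56656955, 0.23004118]), 'tool_rot': array([ 4.45609924e-04,  8.42707014e-01,  5.38371404e-01, -9.59708463e-04]), 'contact_force': array([-0.36734024,  0.33545321,  1.10266632]), 'ft_torque': array([-0.00341887,  0.05935459,  0.03047329]), 'gripper_width': 0.9988901000235281}
scene {'vertical_fov': 52.51559263168061, 'cx': 325.9678976054404, 'cy': 203.37210540309252, 'origin': array([1.27297473, 0.220378  , 1.08173165]), 'rotation': array([-0.1933045 ,  0.55802248,  0.76155429, -0.26698191])}
top {'vertical_fov': 55.34471359450087, 'cx': 325.43001050942905, 'cy': 201.56520518769508, 'origin': array([0.408399  , 0.01594707, 1.04787481]), 'rotation': array([ 0.05256164, -0.69523187,  0.71363804, -0.06790199])}
wrist {'vertical_fov': 70.57493264280227, 'cx': 321.7152086791114, 'cy': 202.45843850316888, 'origin': array([0.20359031, 0.59456849, 0.37336462]), 'rotation': array([0.11238313, 0.83526995, 0.5335627 , 0.07074591])}
```

View pics/scene0.png

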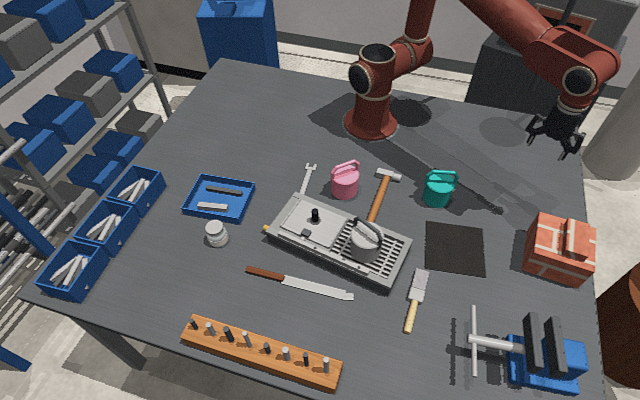

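View pics/top0.png

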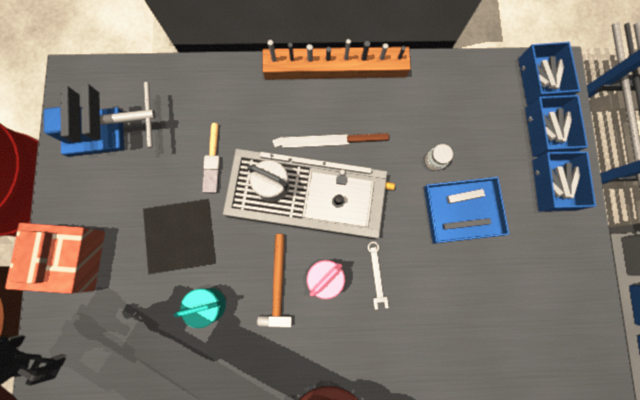

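View pics/wrist0.png

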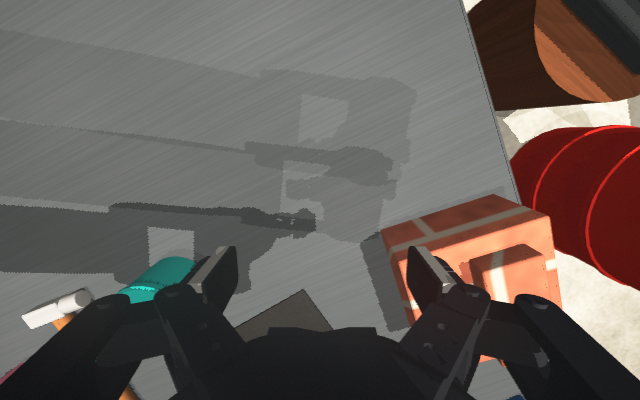

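```bash
cat > h.py <<'E'
import numpy as np, cv2
from scipy.spatial.transform import Rotation as R
def rot(q): return R.from_quat([q[1],q[2],q[3],q[0]]).as_matrix()
def ray(i,u,v):
    f=200/np.tan(np.radians(i['vertical_fov'])/2)
    d=np.array([(u-i['cx'])/f,(v-i['cy'])/f,1.]); d=rot(i['rotation'])@d
    return i['origin'],d/np.linalg.norm(d)
def atz(i,u,v,z):
    o,d=ray(i,u,v); return o+d*(z-o[2])/d[2]
def tri(*rs):
    A=0;b=0
    for o,d in rs:
        P=np.eye(3)-np.outer(d,d); A=A+P; b=b+P@o
    x=np.linalg.solve(A,b)
    return x,[np.linalg.norm((np.eye(3)-np.outer(d,d))@(x-o))*1e3 for o,d in rs]
def proj(i,p):
    f=200/np.tan(np.radians(i['vertical_fov'])/2)
    c=rot(i['rotation']).T@(np.asarray(p)-i['origin']); return i['cx']+f*c[0]/c[2], i['cy']+f*c[1]/c[2]
E
python3 - <<'E'
import cv2
a=cv2.imread('pics/top0.png'); cv2.imwrite('pics/top0c.png',cv2.resize(a[140:245,215:400],None,fx=4.3,fy=4.3,interpolation=cv2.INTER_CUBIC))
a=cv2.imread('pics/scene0.png'); cv2.imwrite('pics/scene0c.png',cv2.resize(a[185:295,255:420],None,fx=4.8,fy=4.8,interpolation=cv2.INTER_CUBIC))
E
```

```text
(no output)
```

View pics/top0c.png

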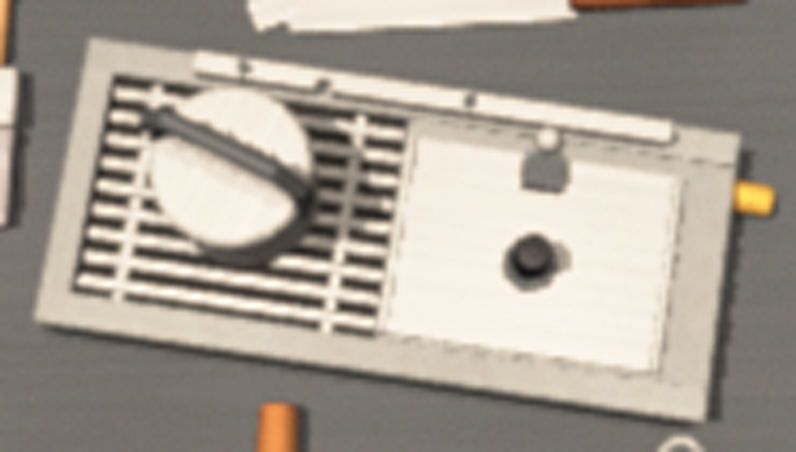

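View pics/scene0c.png

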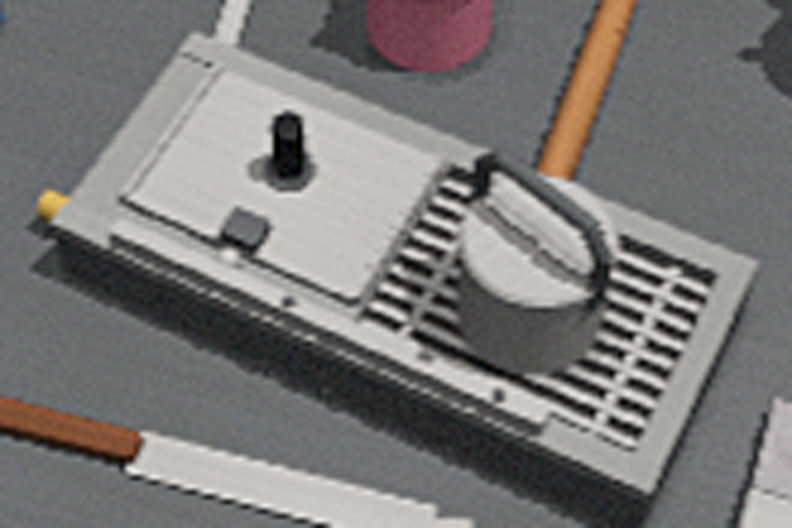

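```bash
python3 - <<'E'
from plant import *
from h import *
T=camera_info('top');S=camera_info('scene')
t=lambda x,y:((x+.5)/4.3-.5+215,(y+.5)/4.3-.5+140)
s=lambda x,y:((x+.5)/4.8-.5+255,(y+.5)/4.8-.5+185)
def pr(n,a,b): print(n,*[np.round(x,4) for x in tri(ray(T,*t(*a)),ray(S,*s(*b)))])
pr('handle',(228,150),(546,207)); pr('knobtop',(533,247),(288,117))
pr('corner -y+x',(740,135),(62,232)) ;pr('corner +y-x',(35,320),(757,263)); pr('corner +y+x',(90,38),(645,490)); pr('-y-x',(705,420),(195,37))
c=[atz(T,*t(*a),.058) for a in((740,135),(90,38),(35,320),(705,420))]
c=np.array(c);print(c.round(4),c.mean(0))
print([np.linalg.norm(c[i]-c[i-1]) for i in range(4)])
d=c[1]-c[0]+c[2]-c[3];print('heading y',np.degrees(np.arctan2(d[1],d[0]))-90)
m=np.array([atz(T,*p,.004) for p in((143,209),(210,200),(215,263),(150,273))]);print('mat',m.round(4),m.mean(0))
a=atz(T,*t(150,115),.13);b=atz(T,*t(305,190),.13);d=b-a;print('handle dir',np.degrees(np.arctan2(d[1],d[0])),a,b)
E
python3 - <<'E'
import cv2
a=cv2.imread('pics/top0.png'); cv2.imwrite('pics/top0m.png',cv2.resize(a[190:285,130:225],None,fx=6,fy=6,interpolation=cv2.INTER_CUBIC))
a=cv2.imread('pics/scene0.png'); cv2.imwrite('pics/scene0m.png',cv2.resize(a[210:285,415:495],None,fx=7,fy=7,interpolation=cv2.INTER_CUBIC))
E
```

```text
handle [0.6278 0.132  0.1667] [2.4314 2.4314]
knobtop [ 0.578  -0.0393  0.123 ] [0.1103 0.1103]
corner -y+x [ 0.6581 -0.1714  0.0518] [4.32 4.32]
corner +y-x [0.5522 0.2605 0.0578] [0.0581 0.0581]
corner +y+x [0.7284 0.2276 0.0613] [1.1319 1.1319]
-y-x [ 0.4811 -0.1429  0.0539] [1.2691 1.2691]
[[ 0.6577 -0.1745  0.058 ]
 [ 0.7293  0.2294  0.058 ]
 [ 0.5522  0.2604  0.058 ]
 [ 0.4811 -0.1435  0.058 ]] [0.60504793 0.04296529 0.058     ]
[np.float64(0.17931973996465353), np.float64(0.41021477700265546), np.float64(0.1797500013340842), np.float64(0.41015168683730796)]
heading y -10.020759713309133
mat [[0.5795 0.4916 0.004 ]
 [0.6001 0.3095 0.004 ]
 [0.4277 0.2922 0.004 ]
 [0.4061 0.464  0.004 ]] [0.50331897 0.38932683 0.004     ]
handle dir -117.57314553264669 [0.65912679 0.17899942 0.13      ] [0.61292055 0.09051404 0.13      ]
```

View pics/top0m.png

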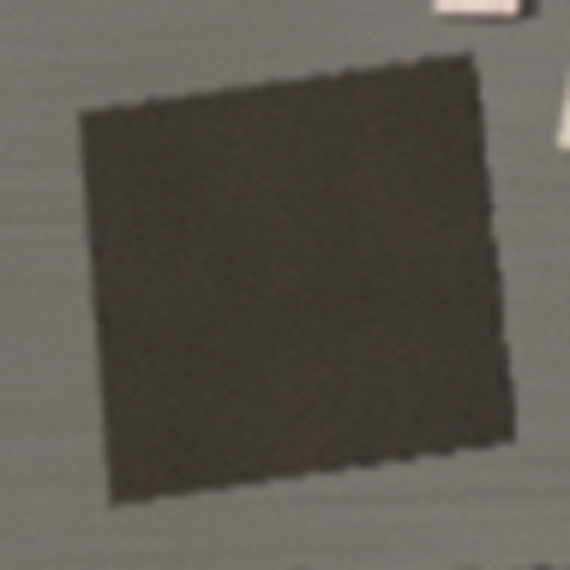

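View pics/scene0m.png

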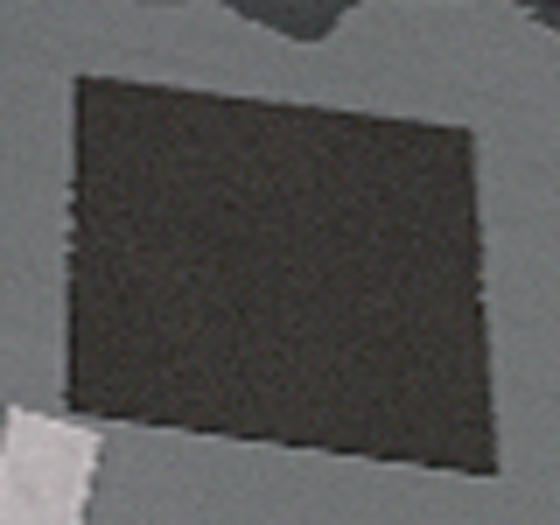

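```bash
cat >> h.py <<'E'
def delta(st,p):
    "shift in tool axes from state's TCP to p"
    return rot(st['tool_rot']).T@(np.asarray(p)-st['tool_pos'])
E
python3 - <<'E'
from plant import *
from h import *
T=camera_info('top');S=camera_info('scene');W=camera_info('wrist');st=state()
Rt=rot(st['tool_rot']); print('cam in tool',Rt.T@(W['origin']-st['tool_pos']),'\n',(Rt.T@rot(W['rotation'])).round(3))
t=lambda x,y:((x+.5)/6-.5+130,(y+.5)/6-.5+190)
s=lambda x,y:((x+.5)/7-.5+415,(y+.5)/7-.5+210)
m=np.array([atz(T,*t(*p),.004) for p in((80,110),(472,52),(515,440),(112,505))]);print('mat top',m.round(4),m.mean(0),[np.linalg.norm(m[i]-m[i-1]) for i in range(4)])
m=np.array([atz(S,*s(*p),.004) for p in((75,75),(472,128),(497,475),(68,408))]);print('mat sc',m.round(4),m.mean(0),[np.linalg.norm(m[i]-m[i-1]) for i in range(4)])
# view pose
y=np.radians(-27.6)
Rv=np.array([[np.cos(y),np.sin(y),0],[np.sin(y),-np.cos(y),0],[0,0,-1]])
cam=Rt.T@(W['origin']-st['tool_pos'])
for off in (-.02,.0,.03,.06,.1):
  p=np.array([.628,.132,.33])+Rv@[0,off,0]
  i=dict(W); i['origin']=p+Rv@cam; q=R.from_matrix(Rv@Rt.T@rot(W['rotation'])).as_quat(); i['rotation']=[q[3],q[0],q[1],q[2]]
  print(off,p.round(3),proj(i,[.628,.132,.18]),proj(i,[.628,.132,.05]), 'shift after yaw',(Rv.T@(p-st['tool_pos'])).round(4))
E
```

```text
cam in tool [ 0.00035773 -0.06515316 -0.14317479] 
 [[ 1.    -0.     0.   ]
 [ 0.     0.965  0.263]
 [-0.    -0.263  0.965]]
mat top [[0.5825 0.492  0.004 ]
 [0.6051 0.3145 0.004 ]
 [0.4279 0.291  0.004 ]
 [0.4042 0.4685 0.004 ]] [0.50492002 0.39150895 0.004     ] [np.float64(0.17980307947143695), np.float64(0.17898295708560588), np.float64(0.1788231442040418), np.float64(0.17905192435015813)]
mat sc [[0.4272 0.2901 0.004 ]
 [0.4024 0.4697 0.004 ]
 [0.5826 0.4931 0.004 ]
 [0.605  0.3151 0.004 ]] [0.5043154  0.39200735 0.004     ] [np.float64(0.17963120156464862), np.float64(0.18130534058772138), np.float64(0.18173332872680212), np.float64(0.17940895566717122)]
-0.02 [0.637 0.15  0.33 ] (np.float64(321.3797441578193), np.float64(207.00713266776347)) (np.float64(321.4685986307058), np.float64(183.20986193993065)) shift after yaw [ 0.5253  0.1959 -0.0997]
0.0 [0.628 0.132 0.33 ] (np.float64(321.36815768780593), np.float64(188.91137299355262)) (np.float64(321.46152843796875), np.float64(170.15411365329328)) shift after yaw [ 0.5253  0.2159 -0.0997]
0.03 [0.614 0.105 0.33 ] (np.float64(321.349994223288), np.float64(160.54365716736567)) (np.float64(321.4505885530374), np.float64(149.95262986622492)) shift after yaw [ 0.5253  0.2459 -0.0997]
0.06 [0.6   0.079 0.33 ] (np.float64(321.33082049846706), np.float64(130.5981158574554)) (np.float64(321.43922649361866), np.float64(128.9715628278964)) shift after yaw [ 0.5253  0.2759 -0.0997]
0.1 [0.582 0.043 0.33 ] (np.float64(321.30353272535984), np.float64(87.98004636591008)) (np.float64(321.4233770116281), np.float64(99.70406545719219)) shift after yaw [ 0.5253  0.3159 -0.0997]
```

```bash
python3 -m inch '0 0 -0.01 0 0 0.124 0;0 0 -0.01 0 0 0.124 0;0 0 -0.01 0 0 0.124 0;0 0 -0.01 0 0 0.124 0;0 0 -0.01 0 0 0.124 0;0 0 -0.01 0 0 0.124 0;0 0 -0.01 0 0 0.124 0;0 0 -0.01 0 0 0.124 0;0 0 -0.01 0 0 0.124 0;0 0 -0.01 0 0 0.124 0' && python3 -m inch '0 0 0 0 0 0.124 0;0 0 0 0 0 0.124 0;0 0 0 0 0 0.124 0;0.035 0.0144 0 0 0 0 0;0.035 0.0144 0 0 0 0 0;0.035 0.0144 0 0 0 0 0;0.035 0.0144 0 0 0 0 0;0.035 0.0144 0 0 0 0 0;0.035 0.0144 0 0 0 0 0;0.035 0.0144 0 0 0 0 0' && python3 -m inch '0.035 0.0144 0 0 0 0 0;0.035 0.0144 0 0 0 0 0;0.035 0.0144 0 0 0 0 0;0.035 0.0144 0 0 0 0 0;0.035 0.0144 0 0 0 0 0;0.035 0.0144 0 0 0 0 0;0.035 0.0144 0 0 0 0 0;0.035 0.0144 0 0 0 0 0;0 0 0 0 0 0 0;0 0 0 0 0 0 0'
python3 - <<'E'
from plant import *
import cv2,json
s=state();i=camera_info('wrist');cv2.imwrite('pics/w1.png',grab_frame('wrist'))
print(s['tool_pos'],s['tool_rot'],s['contact_force'])
json.dump({k:(v.tolist() if hasattr(v,'tolist') else v) for k,v in i.items()},open('w1.json','w'))
E
```

```text
time: 0.98
tool_pos: [0.2626, 0.5669, 0.3312]
tool_rot: [0.0, 0.999, -0.055, -0.0]
contact_force: [-0.3, -0.5, -0.3]
gripper_width: 1.002
time: 1.82
tool_pos: [0.4352, 0.3638, 0.331]
tool_rot: [0.0, 0.972, -0.235, -0.0]
contact_force: [-0.2, -0.3, -0.0]
gripper_width: 1.001
time: 2.65
tool_pos: [0.6314, 0.1332, 0.3301]
tool_rot: [0.0, 0.972, -0.237, -0.001]
contact_force: [0.3, 1.0, -0.3]
gripper_width: 0.995
[0.63138057 0.13322279 0.33007307] [ 2.35609881e-04  9.71561422e-01 -2.36785366e-01 -1.01877392e-03] [ 0.33015918  0.9942529  -0.30863533]
```

View pics/w1.png

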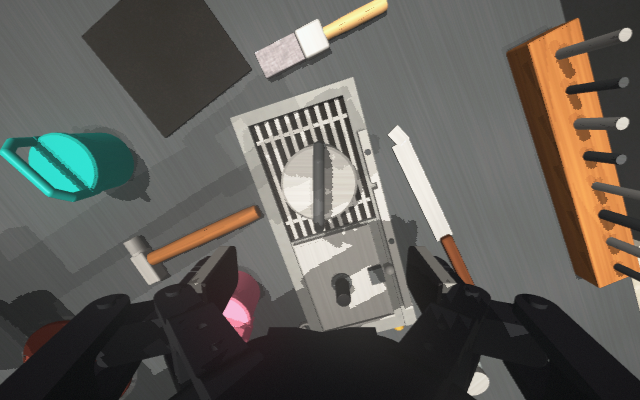

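```bash
python3 - <<'E'
import cv2
a=cv2.imread('pics/w1.png'); cv2.imwrite('pics/w1c.png',cv2.resize(a[80:330,225:425],None,fx=3,fy=3,interpolation=cv2.INTER_CUBIC)[:600])
cv2.imwrite('pics/w1n.png',cv2.resize(a[110:260,330:410],None,fx=4,fy=4,interpolation=cv2.INTER_CUBIC))
E
```

```text
(no output)
```

View pics/w1c.png

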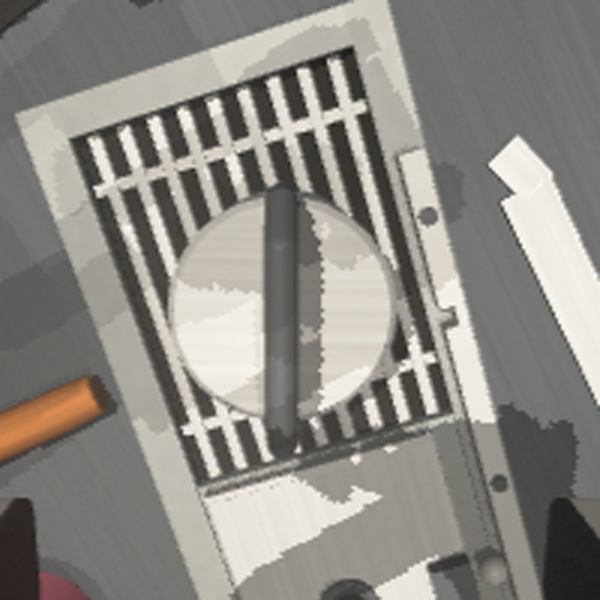

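View pics/w1n.png

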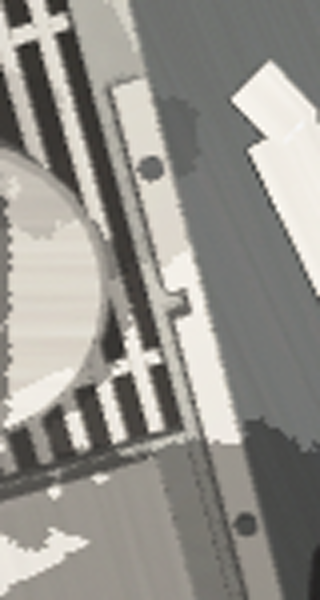

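```bash
python3 - <<'E'
from plant import *
from h import *
import json
T=camera_info('top');S=camera_info('scene');W=json.load(open('w1.json'));W['origin']=np.array(W['origin'])
w=lambda x,y:((x+.5)/3-.5+225,(y+.5)/3-.5+80)
t=lambda x,y:((x+.5)/4.3-.5+215,(y+.5)/4.3-.5+140)
s=lambda x,y:((x+.5)/4.8-.5+255,(y+.5)/4.8-.5+185)
H=(282.5,312)
print('W@.18',atz(W,*w(*H),.18),'T',atz(T,*t(228,150),.18),'S',atz(S,*s(546,207),.18))
print(tri(ray(W,*w(*H)),ray(T,*t(228,150))),tri(ray(W,*w(*H)),ray(S,*s(546,207))))
# lid rim circle
import cv2
print('rim centre W@.133',atz(W,*w(284,305),.133))
a=atz(W,*w(282,190),.18);b=atz(W,*w(285,440),.18);d=a-b;print('dir',np.degrees(np.arctan2(d[1],d[0])),np.linalg.norm(d))
print('proj of .18 pt in scene crop',[(np.array(proj(S,atz(W,*w(*H),.18)))-[255,185])*4.8],[(np.array(proj(T,atz(W,*w(*H),.18)))-[215,140])*4.3])
st=state();p=atz(W,*w(*H),.18);print(delta(st,[p[0],p[1],.161]))
E
```

```text
W@.18 [0.63310034 0.14068593 0.18      ] T [0.62494378 0.12788437 0.18      ] S [0.63646265 0.1355787  0.18      ]
(array([0.63124106, 0.13354127, 0.14889794]), [np.float64(2.1968595097262718), np.float64(2.1968595097261385)]) (array([0.6320044 , 0.1371509 , 0.17284223]), [np.float64(2.265106231613131), np.float64(2.2651062316131805)])
rim centre W@.133 [0.63004403 0.1347362  0.133     ]
dir 63.12437058255596 0.08998539397675032
proj of .18 pt in scene crop [array([554.32258681, 202.67064605])] [array([202.66228482, 134.25504228])]
[-0.00048499 -0.00666253  0.1694849 ]
```

```bash
cat > ov.py <<'E'
from plant import *
from h import *
import json,sys
T=camera_info('top');S=camera_info('scene');W=json.load(open('w1.json'));W['origin']=np.array(W['origin'])
t=lambda x,y:((x+.5)/4.3-.5+215,(y+.5)/4.3-.5+140)
print('rim T',atz(T,*t(232,168),.133))
cx,cy,ang=map(float,sys.argv[1:4]);ang=np.radians(ang)
th=np.linspace(0,2*np.pi,60)
pol=[[(cx+.047*np.cos(a),cy+.047*np.sin(a),.133) for a in th],[(cx+.045*np.cos(a),cy+.045*np.sin(a),.05) for a in th],
 [(cx+k*.032*np.cos(ang),cy+k*.032*np.sin(ang),.186) for k in(-1,1)],[(cx-.006*np.sin(ang),cy+.006*np.cos(ang),.18),(cx+.006*np.sin(ang),cy-.006*np.cos(ang),.18)]]
out=[]
for n,I,(x0,y0,w,h) in(('w1',W,(255,110,130,130)),('top0',T,(235,150,65,65)),('scene0',S,(340,205,65,65))):
    k=390/w;a=cv2.resize(cv2.imread(f'pics/{n}.png')[y0:y0+h,x0:x0+w],None,fx=k,fy=k,interpolation=cv2.INTER_CUBIC)
    for p in pol:
        q=(np.array([proj(I,x) for x in p])-[x0-.5,y0-.5])*k
        cv2.polylines(a,[q.astype(int)],False,(0,0,255),1)
    out.append(a)
cv2.imwrite(sys.argv[4],cv2.resize(np.hstack(out),(798,266)) if 0 else np.vstack([np.hstack(out[:2])])[:, :780]); cv2.imwrite(sys.argv[4][:-4]+'s.png',out[2])
E
python3 ov.py .630 .1347 63 pics/ov1.png
```

```text
rim T [0.62606756 0.13169379 0.133     ]
```

View pics/ov1.png

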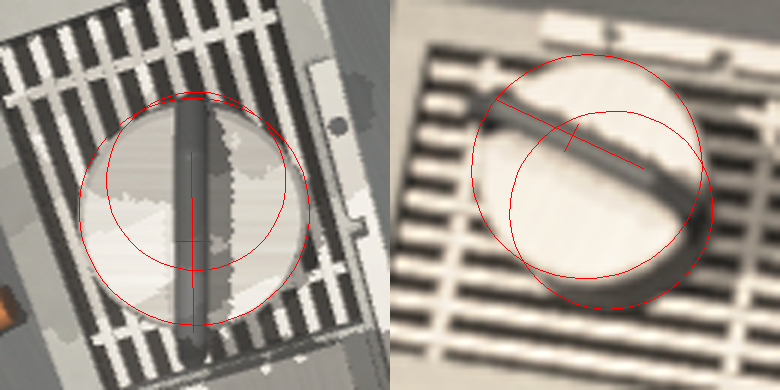

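View pics/ov1s.png

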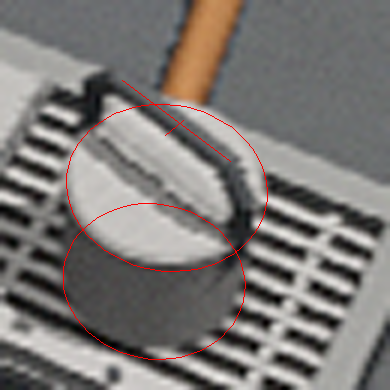

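```bash
python3 -m inch '-0.0015 -0.001 0.02 0 0 0 0;0 0 0.03 0 0 0 0;0 0 0.03 0 0 0 0;0 0 0.03 0 0 0 0;0 0 0.025 0 0 0 0;0 0 0.02 0 0 0 0;0 0 0.014 0 0 0 0;0 0 0 0 0 0 0;0 0 0 0 0 0 0'
python3 - <<'E'
from plant import *
import cv2
print(state()['contact_force'],state()['tool_pos']);cv2.imwrite('pics/w2.png',grab_frame('wrist'));cv2.imwrite('pics/s2.png',cv2.resize(grab_frame('scene')[130:300,250:450],None,fx=3.5,fy=3.5))
E
```

```text
time: 3.45
tool_pos: [0.6293, 0.1373, 0.1622]
tool_rot: [0.0, 0.972, -0.235, -0.0]
contact_force: [-0.4, 0.0, 0.5]
gripper_width: 1.001
[-0.43621041  0.04048075  0.53754339] [0.62926722 0.13733474 0.16217586]
```

View pics/w2.png

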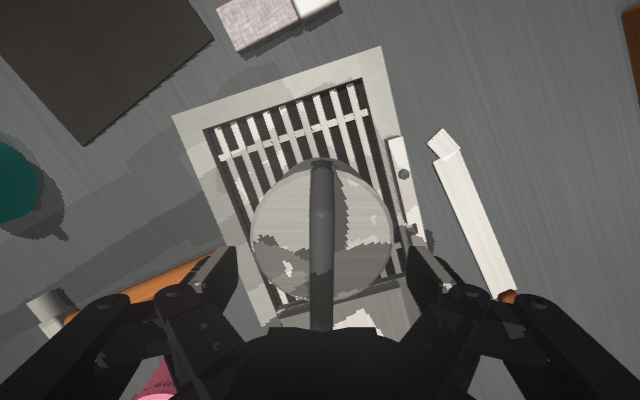

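View pics/s2.png

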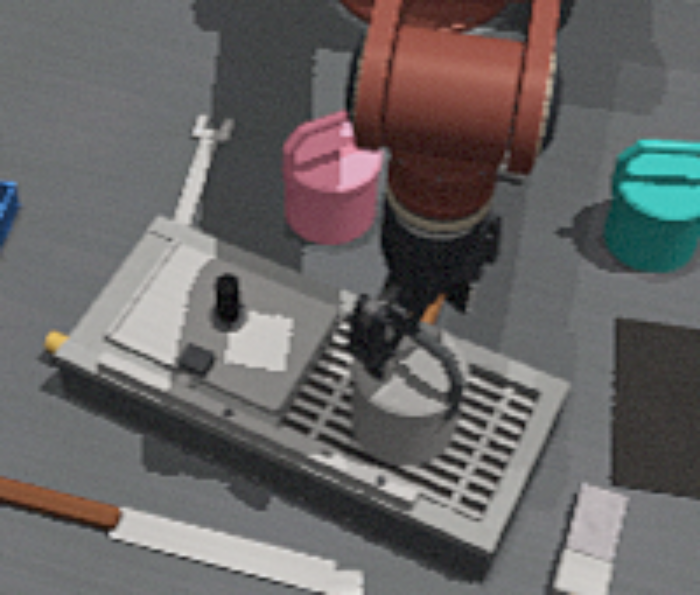

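```bash
python3 -m inch '0 0.003 0.001 0 0 0 0;0 0 0 0 0 0 0.7;0 0 0 0 0 0 0.9;0 0 0 0 0 0 1;0 0 0 0 0 0 1;0 0 0 0 0 0 1;0 0 0 0 0 0 1;0 0 0 0 0 0 1;0 0 0 0 0 0 1'
```

```text
time: 4.3
tool_pos: [0.6283, 0.134, 0.1614]
tool_rot: [-0.0, 0.972, -0.235, -0.0]
contact_force: [-2.2, 1.0, 1.9]
gripper_width: 0.114
```

```bash
python3 -m inch '0 0 0 0 0 0 1;0 0 0 0 0 0 1;0 0 -0.003 0 0 0 1;0 0 -0.006 0 0 0 1;0 0 -0.01 0 0 0 1;0 0 -0.015 0 0 0 1;0 0 -0.015 0 0 0 1;0 0 -0.01 0 0 0 1;0 0 -0.005 0 0 0 1;0 0 0 0 0 0 1'
python3 - <<'E'
from plant import *
import cv2
cv2.imwrite('pics/w3.png',grab_frame('wrist'));cv2.imwrite('pics/s3.png',cv2.resize(grab_frame('scene')[130:300,250:450],None,fx=3.5,fy=3.5))
s=state();print(s['contact_force'],s['ft_torque'],s['joint_pos'])
E
```

```text
time: 5.13
tool_pos: [0.6298, 0.1339, 0.2285]
tool_rot: [-0.001, 0.972, -0.235, 0.002]
contact_force: [0.7, 0.3, -5.2]
gripper_width: 0.113
[ 0.28358106  0.22288394 -5.10604088] [-0.06705075  0.00975778 -0.03900502] [ 9.40115928e-02  9.69803568e-02  1.57605021e+00 -4.84901837e-05
  1.46838298e+00  5.69037265e-01]
```

View pics/w3.png

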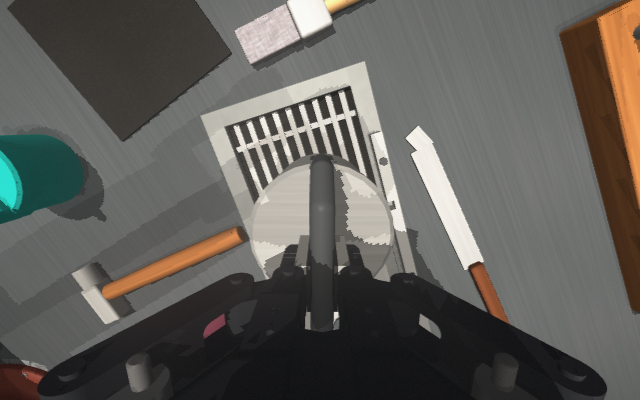

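View pics/s3.png

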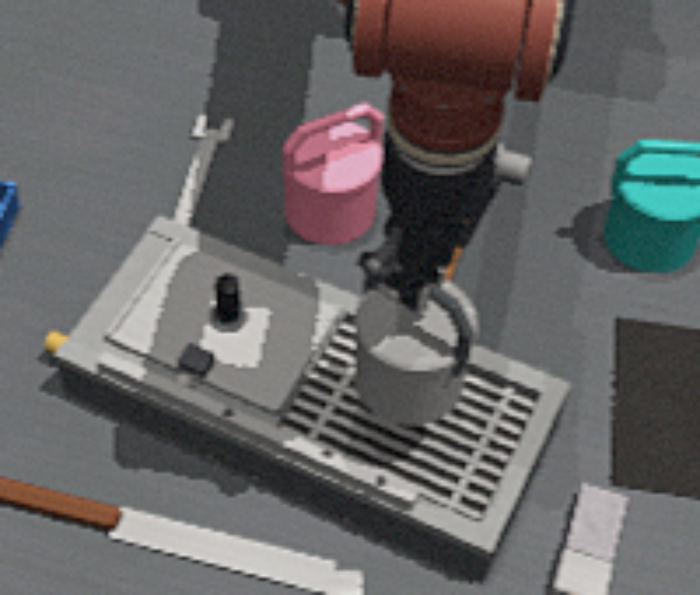

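```bash
python3 - <<'E'
from plant import *
from h import *
st=state(); p=np.array([.5046,.3917,st['tool_pos'][2]])+rot(st['tool_rot'])@[0,.001,0]
print(delta(st,p))
E
```

```text
[-2.28148392e-01 -1.71698489e-01 -3.07044733e-05]
```

```bash
python3 -m inch '-0.0048 -0.0036 0 0 0 0 1;-0.012 -0.009 0 0 0 0 1;-0.018 -0.0135 0 0 0 0 1;-0.02 -0.015 0 0 0 0 1;-0.02 -0.015 0 0 0 0 1;-0.02 -0.015 0 0 0 0 1;-0.02 -0.015 0 0 0 0 1;-0.02 -0.015 0 0 0 0 1;-0.02 -0.015 0 0 0 0 1;-0.02 -0.015 0 0 0 0 1'; python3 -m inch '-0.02 -0.015 0 0 0 0 1;-0.018 -0.0138 0 0 0 0 1;-0.012 -0.009 0 0 0 0 1;-0.0034 -0.0028 0 0 0 0 1;0 0 0.01 0 0 0 1;0 0 0.02 0 0 0 1;0 0 0.02 0 0 0 1;0 0 0.02 0 0 0 1;0 0 0.015 0 0 0 1;0 0 0 0 0 0 1'
python3 - <<'E'
from plant import *
from h import *
st=state(); p=np.array([.5046,.3917,st['tool_pos'][2]])+rot(st['tool_rot'])@[0,.001,0]
print(delta(st,p),st['contact_force'])
cv2.imwrite('pics/s4.png',cv2.resize(grab_frame('scene')[140:300,380:540],None,fx=3.7,fy=3.7));cv2.imwrite('pics/t4.png',cv2.resize(grab_frame('top')[160:310,110:270],None,fx=3.7,fy=3.7))
E
```

```text
time: 6.07
tool_pos: [0.5309, 0.3323, 0.2243]
tool_rot: [0.0, 0.972, -0.235, -0.001]
contact_force: [1.0, 0.8, -5.4]
gripper_width: 0.116
time: 6.9
tool_pos: [0.502, 0.3882, 0.1346]
tool_rot: [0.003, 0.972, -0.236, -0.003]
contact_force: [-0.5, -0.4, -5.6]
gripper_width: 0.117
[ 7.46208287e-04 -3.30663569e-03 -3.77295734e-05] [-0.54527247 -0.36140453 -5.64125142]
```

View pics/s4.png

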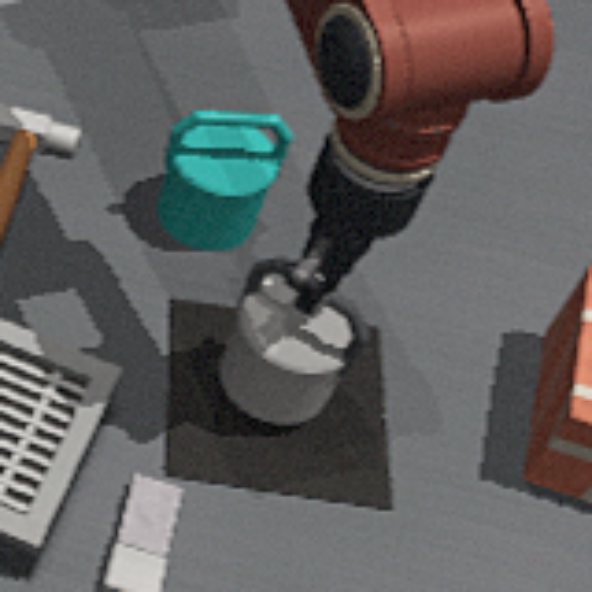

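View pics/t4.png

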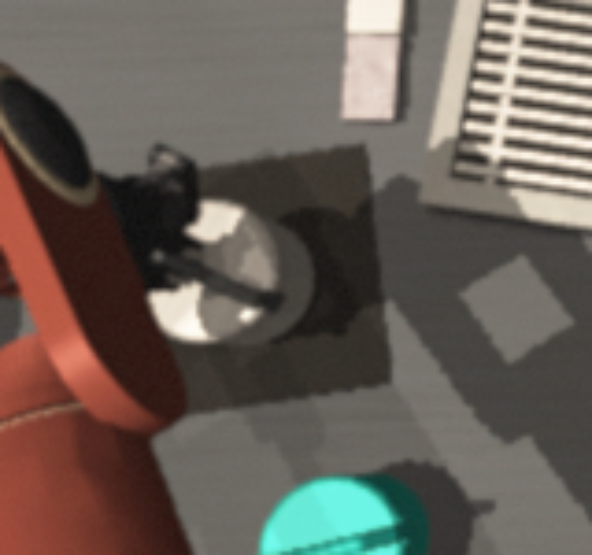

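```bash
python3 -m inch '0.0007 -0.003 0.004 0 0 0 1;0 0 0.004 0 0 0 1;0 0 0.003 0 0 0 1;0 0 0.002 0 0 0 1;0 0 0.001 0 0 0 1;0 0 0 0 0 0 1;0 0 0 0 0 0 1'
```

```text
time: 7.58
tool_pos: [0.5061, 0.3932, 0.1263]
tool_rot: [0.0, 0.972, -0.235, 0.0]
contact_force: [1.2, 0.2, -4.0]
gripper_width: 0.115
```

```bash
python3 -m inch '0 0.002 0.002 0 0 0 1;0 0 0.002 0 0 0 1;0 0 0.001 0 0 0 1;0 0 0 0 0 0 1'; python3 -m inch '0 0 0.001 0 0 0 1;0 0 0.001 0 0 0 1;0 0 0 0 0 0 1;0 0 0 0 0 0 1'; python3 -m inch '0 0 0.001 0 0 0 1;0 0 0.001 0 0 0 1;0 0 0 0 0 0 1'
```

```text
time: 7.92
tool_pos: [0.5049, 0.3912, 0.1208]
tool_rot: [0.0, 0.972, -0.235, -0.0]
contact_force: [-0.7, 0.9, -5.6]
gripper_width: 0.118
time: 8.25
tool_pos: [0.5052, 0.3914, 0.1192]
tool_rot: [0.0, 0.972, -0.235, -0.0]
contact_force: [0.2, 0.3, -5.3]
gripper_width: 0.113
time: 8.5
tool_pos: [0.5051, 0.3914, 0.117]
tool_rot: [0.0, 0.972, -0.235, -0.0]
contact_force: [-0.9, 0.2, -5.3]
gripper_width: 0.123
```

```bash
python3 -m inch '0 0 0.001 0 0 0 1;0 0 0 0 0 0 1;0 0 0 0 0 0 1'; python3 -m inch '0 0 0.001 0 0 0 1;0 0 0 0 0 0 1;0 0 0 0 0 0 1';python3 -m inch '0 0 0.001 0 0 0 1;0 0 0 0 0 0 1;0 0 0 0 0 0 1'
```

```text
time: 8.75
tool_pos: [0.5051, 0.3914, 0.1162]
tool_rot: [0.0, 0.972, -0.235, -0.0]
contact_force: [-0.5, 0.7, -5.3]
gripper_width: 0.116
time: 9.0
tool_pos: [0.5053, 0.3915, 0.1154]
tool_rot: [-0.0, 0.972, -0.235, 0.0]
contact_force: [-0.3, 0.1, -4.7]
gripper_width: 0.115
time: 9.25
tool_pos: [0.5055, 0.3919, 0.1154]
tool_rot: [-0.001, 0.972, -0.235, 0.0]
contact_force: [-1.3, 0.5, 0.5]
gripper_width: 0.117
```

```bash
python3 -m inch '0 0 0 0 0 0 0.7;0 0 0 0 0 0 0.6;0 0 0 0 0 0 0.4;0 0 0 0 0 0 0.2;0 0 0 0 0 0 0;0 0 0 0 0 0 0;0 0 -0.005 0 0 0 0;0 0 -0.02 0 0 0 0;0 0 -0.03 0 0 0 0;0 0 -0.035 0 0 0 0';python3 -m inch '0 0 -0.04 0 0 0 0;0 0 -0.02 0 0 0 0;0 0 0 0 0 0 0'
python3 - <<'E'
from plant import *
from h import *
cv2.imwrite('pics/w5.png',grab_frame('wrist'));cv2.imwrite('pics/s5.png',cv2.resize(grab_frame('scene')[140:300,380:540],None,fx=3.7,fy=3.7))
E
```

```text
time: 10.08
tool_pos: [0.5039, 0.3906, 0.203]
tool_rot: [0.002, 0.972, -0.235, -0.002]
contact_force: [1.3, 0.7, 0.2]
gripper_width: 1.008
time: 10.33
tool_pos: [0.5078, 0.393, 0.273]
tool_rot: [-0.005, 0.972, -0.235, 0.005]
contact_force: [1.0, 0.8, 1.5]
gripper_width: 1.004
```

View pics/w5.png

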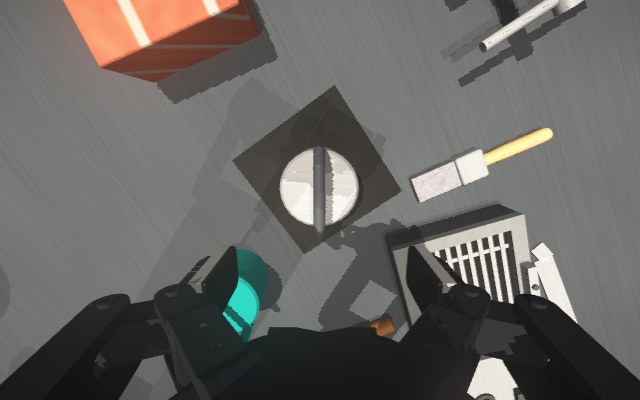

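View pics/s5.png

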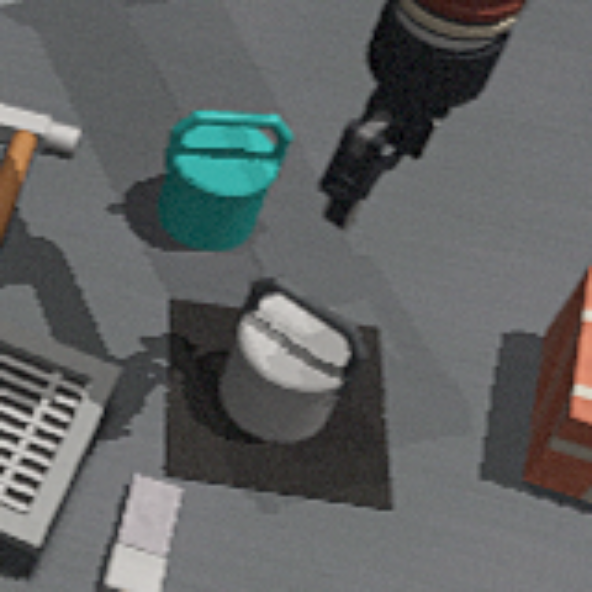

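```bash
python3 -m inch '0 0 0 0 0 0.1156 0;0 0 0 0 0 0.1156 0;0 0 0 0 0 0.1156 0;0 0 0 0 0 0.1156 0;0 0 0 0 0 0.1156 0;0 0 0 0 0 0.1156 0;0 0 0 0 0 0.1156 0;0 0 0 0 0 0.1156 0;0 0 0 0 0 0.1156 0;0 0 0 0 0 0.1156 0'; python3 -m inch '0 0 0 0 0 0.1156 0;0.034 -0.0123 0 0 0 0 0;0.034 -0.0123 0 0 0 0 0;0.034 -0.0123 0 0 0 0 0;0.034 -0.0123 0 0 0 0 0;0.034 -0.0123 0 0 0 0 0;0.034 -0.0123 0 0 0 0 0;0.034 -0.0123 0 0 0 0 0;0.034 -0.0123 0 0 0 0 0;0.034 -0.0123 0 0 0 0 0'; python3 -m inch '0.034 -0.0123 0 0 0 0 0;0.034 -0.0123 0 0 0 0 0;0.034 -0.0123 0 0 0 0 0;0 0 0 0 0 0 0;0 0 0 0 0 0 0;0 0 0 0 0 0 0'
python3 - <<'E'
from plant import *
import cv2,json
s=state();i=camera_info('wrist');cv2.imwrite('pics/w6.png',grab_frame('wrist'))
print(s['tool_pos'],s['tool_rot'],s['contact_force'])
json.dump({k:(v.tolist() if hasattr(v,'tolist') else v) for k,v in i.items()},open('w6.json','w'))
E
```

```text
time: 11.27
tool_pos: [0.5042, 0.3908, 0.2611]
tool_rot: [-0.002, -0.683, 0.73, 0.001]
contact_force: [-1.1, 0.5, -0.5]
gripper_width: 1.004
time: 12.1
tool_pos: [0.5595, 0.0691, 0.2615]
tool_rot: [-0.002, -0.642, 0.766, 0.001]
contact_force: [0.1, 0.3, -0.2]
gripper_width: 0.999
time: 12.6
tool_pos: [0.5783, -0.0358, 0.2623]
tool_rot: [-0.001, -0.642, 0.767, 0.002]
contact_force: [-0.6, 0.5, -0.4]
gripper_width: 1.001
[ 0.57829962 -0.03578525  0.26225424] [-0.00094696 -0.64211964  0.76660236  0.00151156] [-0.62097902  0.52515404 -0.35567071]
```

View pics/w6.png

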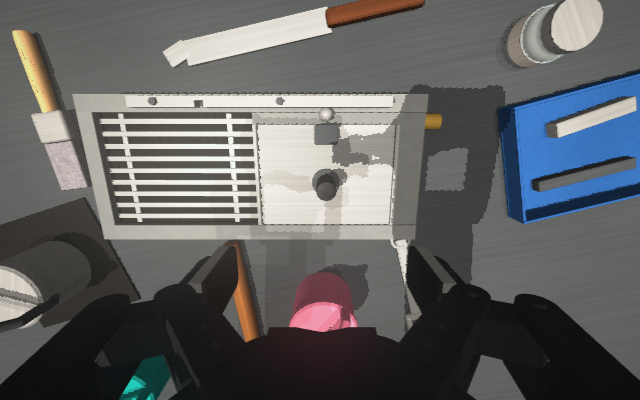

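```bash
python3 - <<'E'
import cv2
a=cv2.imread('pics/w6.png'); cv2.imwrite('pics/w6a.png',cv2.resize(a[85:215,170:360],None,fx=4.2,fy=4.2,interpolation=cv2.INTER_CUBIC))
E
```

```text
(no output)
```

View pics/w6a.png

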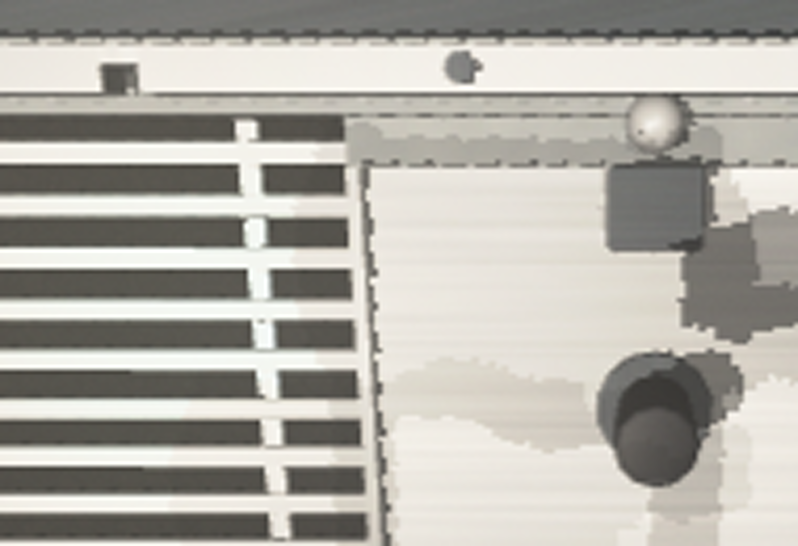

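```bash
python3 - <<'E'
from plant import *
from h import *
import json
W=json.load(open('w6.json'));W['origin']=np.array(W['origin'])
w=lambda x,y:((x+.5)/4.2-.5+170,(y+.5)/4.2-.5+85)
th=np.radians(-10.02); ex=np.array([np.cos(th),np.sin(th),0]);ey=np.array([-np.sin(th),np.cos(th),0]);o=np.array([.605,.043,0])
tk=lambda p:np.round([(p-o)@ex,(p-o)@ey,p[2]],4)
N=atz(W,*w(119.5,92),.074);B=atz(W,*w(657,122),.068);K=atz(W,*w(656,440),.114);F=atz(W,*w(655,404),.068)
for n,p in zip('NBKF',(N,B,K,F)):print(n,p.round(4),tk(p))
# tank corners at .058 in full pic px
for n,u,v in(('+y+x',73,95),('-y+x',428,95),('+y-x',106,240),('-y-x',416,239)): p=atz(W,u,v,.058);print(n,p.round(4),tk(p))
# bar ends z .074
for u,v in((126,96),(393,97),(152,100.5),(280,100.5)): p=atz(W,u,v,.074);print('bar',tk(p))
# notch from w1
W1=json.load(open('w1.json'));W1['origin']=np.array(W1['origin'])
p=atz(W1,330+175/4-.4,110+301/4-.4,.074);print('N w1',p,tk(p))
p=atz(W1,225+493/3-.3,80+568/3-.3,.068);print('B w1',p,tk(p))
T=camera_info('top');p=atz(T,215+323/4.3-.4,140+85/4.3-.4,.074);print('N top',p,tk(p));p=atz(T,215+548/4.3-.4,140+138/4.3-.4,.068);print('B top',tk(p));p=atz(T,215+533/4.3-.4,140+247/4.3-.4,.114);print('K top',tk(p))
print('tri N',tri(ray(W,*w(119.5,92)),ray(W1,330+175/4-.4,110+301/4-.4)))
print('tri K w/top',tri(ray(W,*w(656,440)),ray(T,215+533/4.3-.4,140+247/4.3-.4)))
st=state();print('K delta',delta(st,[K[0],K[1],.075]),'yaw',2*np.degrees(np.arctan2(st['tool_rot'][2],st['tool_rot'][1])))
E
```

```text
N [0.6886 0.0843 0.074 ] [0.0752 0.0552 0.074 ]
B [ 0.6564 -0.0546  0.068 ] [ 0.0676 -0.0871  0.068 ]
K [ 0.5798 -0.0403  0.114 ] [-0.0103 -0.0864  0.114 ]
F [ 0.5799 -0.0407  0.068 ] [-0.0101 -0.0867  0.068 ]
+y+x [0.7282 0.2292 0.058 ] [0.089  0.2048 0.058 ]
-y+x [ 0.6563 -0.174   0.058 ] [ 0.0882 -0.2048  0.058 ]
+y-x [0.5505 0.2596 0.058 ] [-0.0913  0.2038  0.058 ]
-y-x [ 0.48   -0.1447  0.058 ] [-0.0905 -0.2066  0.058 ]
bar [0.0863 0.1334 0.074 ]
bar [ 0.0848 -0.1608  0.074 ]
bar [0.0816 0.1055 0.074 ]
bar [ 0.0813 -0.0361  0.074 ]
N w1 [0.69083258 0.08445028 0.074     ] [0.0773 0.0558 0.074 ]
B w1 [ 0.65642512 -0.0526922   0.068     ] [ 0.0673 -0.0853  0.068 ]
N top [0.69106388 0.08342859 0.074     ] [0.0777 0.0548 0.074 ]
B top [ 0.0671 -0.0866  0.068 ]
K top [-0.0106 -0.0858  0.114 ]
tri N (array([0.68978924, 0.08444801, 0.07353039]), [np.float64(1.077310805560544), np.float64(1.0773108055606482)])
tri K w/top (array([ 0.5797172 , -0.04000322,  0.11321246]), [np.float64(0.30369213328614186), np.float64(0.3036921332861757)])
K delta [ 0.004872   -0.0027476   0.18770508] yaw 259.9676200631851
```

```bash
python3 -m inch '0.005 -0.0027 0.015 0 0 0 0;0 0 0.03 0 0 0 0;0 0 0.035 0 0 0 0;0 0 0.035 0 0 0 0;0 0 0.03 0 0 0 0;0 0 0.02 0 0 0 0;0 0 0.012 0 0 0 0;0 0 0.006 0 0 0 0;0 0 0.002 0 0 0 0;0 0 0 0 0 0 0'; python3 -m inch '0 0 0 0 0 0 0;0 0 0 0 0 0 0'
python3 - <<'E'
from plant import *
from h import *
st=state();print(delta(st,[.5797,-.0402,.077]),st['contact_force']);cv2.imwrite('pics/w7.png',grab_frame('wrist'))
E
```

```text
time: 13.48
tool_pos: [0.5816, -0.0411, 0.0801]
tool_rot: [0.0, -0.643, 0.766, -0.0]
contact_force: [-0.4, -0.1, 0.8]
gripper_width: 1.003
time: 13.65
tool_pos: [0.5823, -0.0417, 0.0813]
tool_rot: [0.001, -0.642, 0.766, -0.001]
contact_force: [0.3, -0.7, -0.2]
gripper_width: 1.0
[-0.00097631  0.00283152  0.00428961] [ 0.26431503 -0.71103726 -0.20957518]
```

View pics/w7.png

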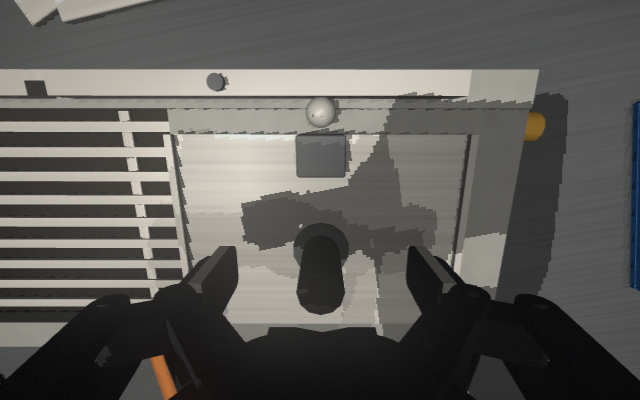

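```bash
python3 -m inch '-0.001 0.0025 0.004 0 0 0 0;0 0 0 0 0 0 0.4;0 0 0 0 0 0 0.6;0 0 0 0 0 0 0.8;0 0 0 0 0 0 1;0 0 0 0 0 0 1;0 0 0 0 0 0 1;0 0 0 0 0 0 1;0 0 0 0 0 0 1;0 0 0 0 0 0 1'; python3 -m inch '0 0 0 0 0 0 1;0 0 0 0 0 0 1'; python3 - <<'E'
from plant import *
from h import *
st=state();print(delta(st,[.5797,-.0402,.077]),st['contact_force'],st['tool_rot']);cv2.imwrite('pics/w8.png',grab_frame('wrist'))
E
```

```text
time: 14.53
tool_pos: [0.5787, -0.0402, 0.0755]
tool_rot: [-0.0, -0.642, 0.766, -0.0]
contact_force: [-0.4, -0.4, 1.7]
gripper_width: 0.238
time: 14.7
tool_pos: [0.5787, -0.0401, 0.0755]
tool_rot: [-0.0, -0.642, 0.766, -0.0]
contact_force: [-0.9, -0.4, 2.7]
gripper_width: 0.241
[-0.00012107 -0.0010009  -0.00148483] [-0.89607267 -0.36010748  2.70189434] [-6.21607123e-05 -6.42301966e-01  7.66451679e-01 -5.96128386e-05]
```

View pics/w8.png

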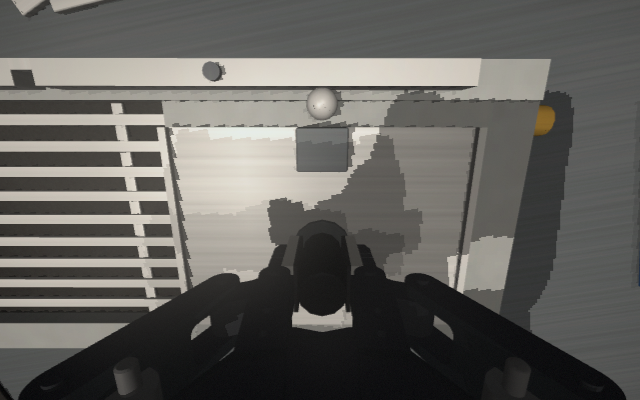

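```bash
cat > q.py <<'E'
from plant import *
from h import *
st=state();d=st['tool_pos']-np.array([.5787,-.0401,.0755]);ey=np.array([.174,.985,0]);ex=np.array([.985,-.174,0])
print('t %.2f s %.4f lat %.4f dz %.4f F along %.2f lat %.2f z %.2f'%(st['time'],d@ey,d@ex,d[2],st['contact_force']@ey,st['contact_force']@ex,st['contact_force'][2]))
E
python3 -m inch '-0.005 0 0 0 0 0 1;-0.01 0 0 0 0 0 1;-0.014 0 0 0 0 0 1;-0.016 0 0 0 0 0 1;-0.016 0 0 0 0 0 1;-0.016 0 0 0 0 0 1;-0.016 0 0 0 0 0 1;-0.014 0 0 0 0 0 1;-0.01 0 0 0 0 0 1;-0.005 0 0 0 0 0 1'; python3 q.py; python3 -m inch '0 0 0 0 0 0 1;0 0 0 0 0 0 1'; python3 q.py; python3 - <<'E'
from plant import *
import cv2
cv2.imwrite('pics/w9.png',grab_frame('wrist'))
E
```

```text
time: 15.58
tool_pos: [0.6003, 0.0809, 0.0755]
tool_rot: [-0.0, -0.643, 0.766, -0.0]
contact_force: [-1.7, -3.8, 4.0]
gripper_width: 0.243
t 15.58 s 0.1230 lat 0.0002 dz 0.0000 F along -4.06 lat -1.05 z 3.97
time: 15.75
tool_pos: [0.6004, 0.0812, 0.0756]
tool_rot: [0.001, -0.642, 0.766, 0.0]
contact_force: [-0.0, 3.1, 2.9]
gripper_width: 0.241
t 15.75 s 0.1233 lat 0.0002 dz 0.0001 F along 3.04 lat -0.55 z 2.86
```

View pics/w9.png

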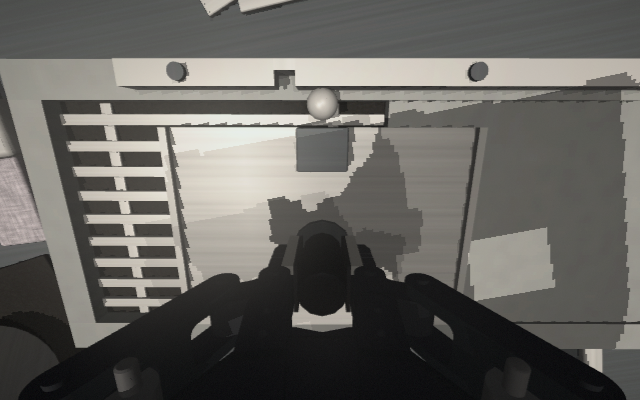

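```bash
python3 - <<'E'
from plant import *
from h import *
W=camera_info('wrist');a=cv2.imread('pics/w9.png')
cv2.imwrite('pics/w9c.png',cv2.resize(a[50:135,255:355],None,fx=7,fy=7,interpolation=cv2.INTER_CUBIC))
ey=np.array([.174,.985,0])
for z in(.066,.068,.07): print(z,(atz(W,285,88,.074)-atz(W,322.3,103,z))@ey)
E
```

```text
0.066 0.017836835996268053
0.068 0.01783714531242702
0.07 0.017837454628586005
```

View pics/w9c.png

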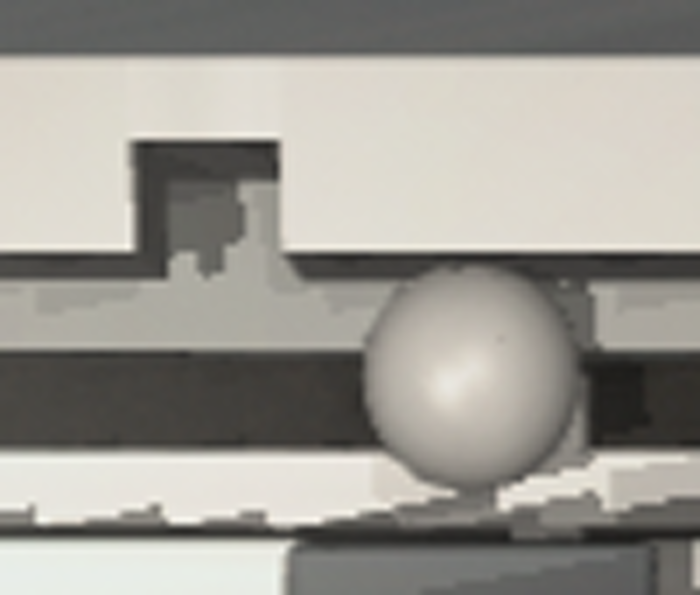

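```bash
python3 -m inch '-0.004 0 0 0 0 0 1;-0.004 0 0 0 0 0 1;-0.002 0 0 0 0 0 1;0 0 0 0 0 0 1';python3 q.py; for k in 1; do :; done; python3 -m inch '-0.001 0 0 0 0 0 1;0 0 0 0 0 0 1';python3 q.py; python3 -m inch '-0.001 0 0 0 0 0 1;0 0 0 0 0 0 1';python3 q.py; python3 -m inch '-0.001 0 0 0 0 0 1;0 0 0 0 0 0 1';python3 q.py; python3 -m inch '-0.001 0 0 0 0 0 1;0 0 0 0 0 0 1';python3 q.py
```

```text
time: 16.13
tool_pos: [0.6019, 0.0901, 0.0755]
tool_rot: [0.0, -0.642, 0.767, -0.0]
contact_force: [-1.5, -1.8, 5.8]
gripper_width: 0.242
t 16.13 s 0.1322 lat 0.0002 dz 0.0000 F along -2.03 lat -1.15 z 5.83
time: 16.3
tool_pos: [0.6021, 0.0909, 0.0755]
tool_rot: [0.0, -0.642, 0.767, -0.0]
contact_force: [-2.3, -1.2, 5.6]
gripper_width: 0.24
t 16.30 s 0.1331 lat 0.0002 dz 0.0000 F along -1.61 lat -2.05 z 5.61
time: 16.47
tool_pos: [0.6022, 0.0919, 0.0755]
tool_rot: [0.0, -0.642, 0.767, -0.0]
contact_force: [-2.3, 0.3, 4.9]
gripper_width: 0.246
t 16.47 s 0.1341 lat 0.0002 dz 0.0000 F along -0.15 lat -2.26 z 4.86
time: 16.63
tool_pos: [0.6024, 0.093, 0.0755]
tool_rot: [0.0, -0.642, 0.767, 0.0]
contact_force: [-1.3, -1.0, 4.5]
gripper_width: 0.241
t 16.63 s 0.1352 lat 0.0002 dz 0.0000 F along -1.22 lat -1.13 z 4.54
time: 16.8
tool_pos: [0.6027, 0.0942, 0.0755]
tool_rot: [0.0, -0.642, 0.766, 0.0]
contact_force: [-1.9, 0.1, 5.2]
gripper_width: 0.242
t 16.80 s 0.1365 lat 0.0002 dz 0.0000 F along -0.24 lat -1.84 z 5.25
```

```bash
python3 -m inch '-0.001 0 0 0 0 0 1;0 0 0 0 0 0 1;0 0 0 0 0 0 1';python3 q.py; python3 -m inch '-0.001 0 0 0 0 0 1;0 0 0 0 0 0 1;0 0 0 0 0 0 1';python3 q.py; python3 -m inch '-0.001 0 0 0 0 0 1;0 0 0 0 0 0 1;0 0 0 0 0 0 1';python3 q.py
```

```text
time: 17.05
tool_pos: [0.6029, 0.0954, 0.0755]
tool_rot: [0.001, -0.642, 0.766, 0.0]
contact_force: [-1.1, 2.3, 5.1]
gripper_width: 0.246
t 17.05 s 0.1377 lat 0.0002 dz 0.0000 F along 2.10 lat -1.45 z 5.14
time: 17.3
tool_pos: [0.6031, 0.0966, 0.0755]
tool_rot: [0.001, -0.642, 0.766, 0.0]
contact_force: [0.1, 3.4, 5.2]
gripper_width: 0.243
t 17.30 s 0.1388 lat 0.0002 dz 0.0000 F along 3.41 lat -0.55 z 5.24
time: 17.55
tool_pos: [0.6033, 0.0975, 0.0755]
tool_rot: [0.001, -0.642, 0.766, 0.0]
contact_force: [0.5, 5.1, 5.0]
gripper_width: 0.238
t 17.55 s 0.1398 lat 0.0002 dz 0.0000 F along 5.07 lat -0.39 z 5.03
```

```bash
python3 -m inch '-0.001 0 0 0 0 0 1;0 0 0 0 0 0 1;0 0 0 0 0 0 1';python3 q.py; python3 - <<'E'
from plant import *
import cv2
cv2.imwrite('pics/w10c.png',cv2.resize(grab_frame('wrist')[50:135,255:375],None,fx=6,fy=6,interpolation=cv2.INTER_CUBIC))
E
python3 q.py
```

```text
time: 17.8
tool_pos: [0.6033, 0.0979, 0.0755]
tool_rot: [0.0, -0.642, 0.766, -0.0]
contact_force: [-1.1, 3.4, 6.0]
gripper_width: 0.242
t 17.80 s 0.1402 lat 0.0002 dz 0.0000 F along 3.18 lat -1.65 z 5.97
t 17.85 s 0.1402 lat 0.0002 dz 0.0000 F along 2.00 lat -0.78 z 5.47
```

View pics/w10c.png

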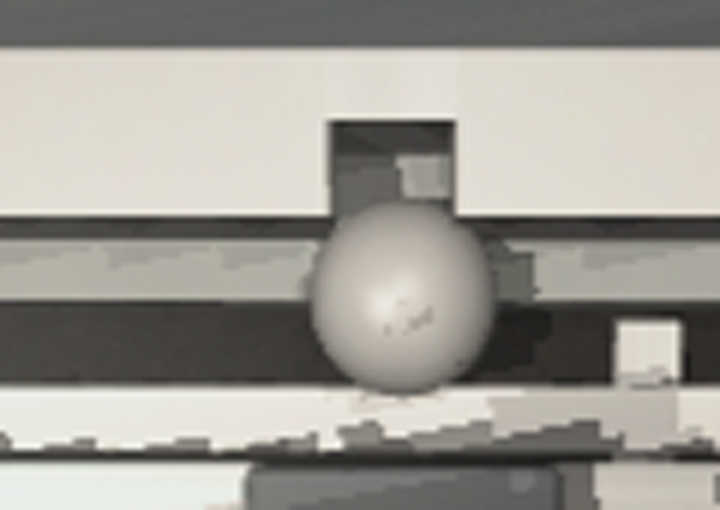

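```bash
python3 -m inch '-0.0007 0 0 0 0 0 1;0 0 0 0 0 0 1;0 0 0 0 0 0 1';python3 q.py; python3 -m inch '0 0 0 0 0 0 1;0 0 0 0 0 0 1;0 0 0 0 0 0 1';python3 - <<'E'
from plant import *
import cv2
cv2.imwrite('pics/w11c.png',cv2.resize(grab_frame('wrist')[50:135,255:375],None,fx=6,fy=6,interpolation=cv2.INTER_CUBIC))
E
python3 q.py
```

```text
time: 18.1
tool_pos: [0.6034, 0.0982, 0.0755]
tool_rot: [-0.0, -0.642, 0.766, -0.0]
contact_force: [-1.4, 0.5, 5.6]
gripper_width: 0.241
t 18.10 s 0.1405 lat 0.0002 dz 0.0000 F along 0.26 lat -1.43 z 5.57
time: 18.35
tool_pos: [0.6034, 0.0982, 0.0755]
tool_rot: [-0.0, -0.642, 0.766, -0.0]
contact_force: [-1.5, 0.5, 5.4]
gripper_width: 0.243
t 18.40 s 0.1405 lat 0.0002 dz 0.0000 F along 0.31 lat -1.50 z 5.26
```

View pics/w11c.png

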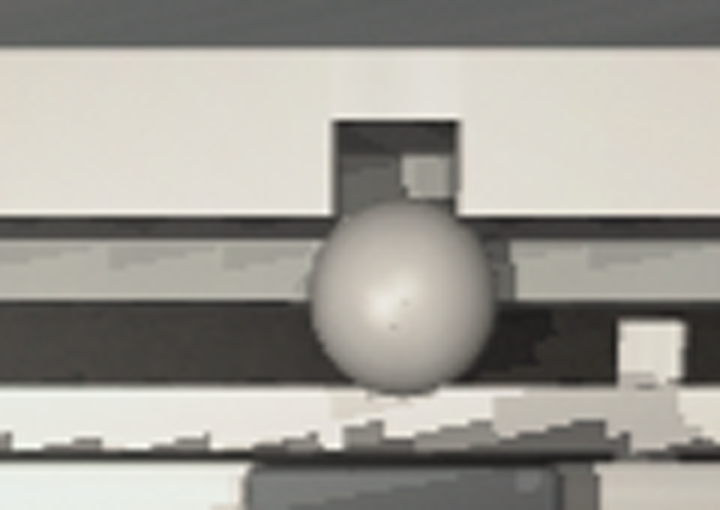

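```bash
python3 -m inch '-0.0004 0 0 0 0 0 1;0 0 0 0 0 0 1;0 0 0 0 0 0 1;0 0 0 0 0 0 1';python3 q.py;python3 - <<'E'
from plant import *
import cv2
cv2.imwrite('pics/w12c.png',cv2.resize(grab_frame('wrist')[50:135,255:375],None,fx=6,fy=6,interpolation=cv2.INTER_CUBIC))
E
python3 q.py
```

```text
time: 18.73
tool_pos: [0.6034, 0.0983, 0.0755]
tool_rot: [-0.0, -0.642, 0.766, -0.0]
contact_force: [-1.7, 0.9, 5.1]
gripper_width: 0.236
t 18.73 s 0.1406 lat 0.0003 dz 0.0000 F along 0.64 lat -1.83 z 5.15
t 18.78 s 0.1407 lat 0.0002 dz 0.0000 F along -0.50 lat -1.57 z 6.40
```

View pics/w12c.png

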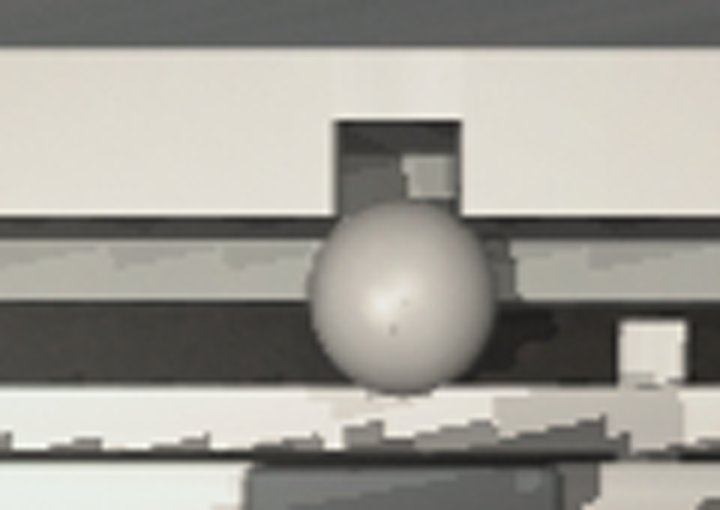

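```bash
python3 -m inch '-0.0004 0 0 0 0 0 1;0 0 0 0 0 0 1;0 0 0 0 0 0 1;0 0 0 0 0 0 1';python3 q.py;python3 - <<'E'
from plant import *
import cv2
a=grab_frame('wrist');cv2.imwrite('pics/w13c.png',cv2.resize(a[50:135,255:375],None,fx=6,fy=6,interpolation=cv2.INTER_CUBIC))
cv2.imwrite('pics/s13.png',grab_frame('scene'))
E
python3 q.py
```

```text
time: 19.12
tool_pos: [0.6034, 0.0985, 0.0755]
tool_rot: [-0.0, -0.642, 0.766, -0.0]
contact_force: [-1.3, -0.3, 5.8]
gripper_width: 0.243
t 19.12 s 0.1408 lat 0.0002 dz -0.0000 F along -0.57 lat -1.26 z 5.78
t 19.22 s 0.1408 lat 0.0002 dz 0.0000 F along -0.83 lat -1.40 z 6.06
```

View pics/w13c.png

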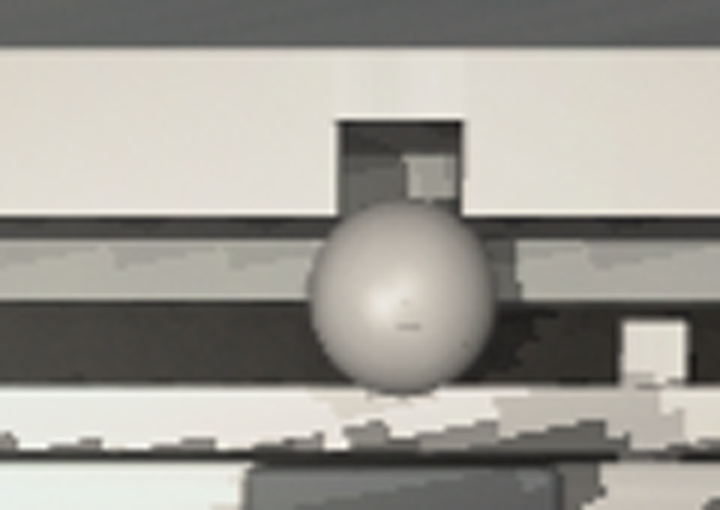

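View pics/s13.png

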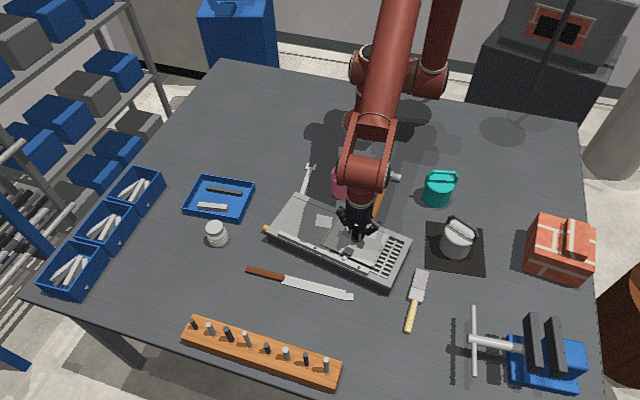

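Ball (pixel column 402 in the crop) and notch (400.5) agree to about 0.15 mm. The pull has fallen from +5 N to about zero, and the canister stands on the mat at (457,238).

```bash
python3 -c "
from plant import *
print(state()['gripper_width']); print(job_done())"
```

```text
0.24161671102005208
the job is handed in; nothing more can be done
None
```

The canister is standing near the middle of the mat. The lid is held at the notch with the knob still gripped, and the job was handed in at about 19 s of the 58 s allowed.

- **Canister:** I lifted the grey canister (about 0.53 kg) by its handle. I lowered it in 1 mm steps until the weight came off the wrist at the expected height, then opened the gripper. By TCP position it is about 1 mm from the mat centre measured in two views. The last scene picture shows it upright, and the other things look undisturbed.
- **Lid:** I slid it about 141 mm by the knob. The force along the rail changed from about 2 to 4 N of drag to about 5 N pulling the lid on. It then fell to about −0.8 N with the ball seated, so I stopped there. The last close-up puts the ball within about 0.15 mm of the notch middle, and I did not push past it.
- **Checks that disagreed:** My first top and wrist measurements of the handle differed by about 15 mm because of its splayed legs. I settled it by overlaying the canister's shape on the pictures and by the close view before closing. A steady upward force of about 5 to 6 N remained on the gripped knob, well under the limits.

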